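Pin the belt tensioner back

TASK

Lock the belt tensioner back so that a new belt can be fitted: lay the red-headed locking pin in the sloping rest and let go of it, so that you can take it again by its head, and stand it in the yellow eye of the sprung tension wheel. Turn the wheel counter-clockwise (it has a black handle for this) and hold it until the pin drops through into the lock hole, fully home with its head on the yellow block; never let the wheel snap back before the pin holds it. Leave the loose things on the bench where they are.

Things in the scene. Friction and masses are not known exactly. Their poses are not given: they have to be found in the camera images.
- pin: Locking pin, 110 mm long, 0.07 to 0.13 kg: round steel shank 12 mm across, 80 mm long, its last 5 mm chamfered to 7 mm; then a red square head 20 x 20 x 30 mm (30 along the pin). x axis: along the pin from nose to head. Origin: on the axis in mid shank, 40 mm from the nose tip and 40 mm from the head's underside. Starts lying level in the cradle, its axis 40 mm up, head to the cradle's +x.
- pin_tip (a point): Tip of the pin's nose, on its axis.
- pin_head (a point): Middle of the pin's red head, on its axis, 95 mm from the tip, 15 mm from the head's outer end.
- cradle: Fixed blue plate 90 x 50 x 8 mm with two aluminium V-blocks in which the pin lies level, axis 40 mm up. Origin: on the table below the pin's origin; x along the pin, to its head. V-blocks: 12 mm long, 26 mm wide, centred at x = -29 and +29 mm, as high as the pin's axis. Between them 46 mm of shank is free to grip, with 30 mm of free depth below the pin's axis.
- rest: Fixed sloping rest: blue plate 120 x 60 x 8 mm, two aluminium V-blocks that carry the pin's shank at 45 degrees, nose down, and a stop plate for the nose. x axis: level, to the side where the head rises; the pin lies along (1, 0, 1). V-blocks: 12 mm long, 26 mm wide, 29 mm along the slope either side of rest_seat, open towards (-1, 0, 1); between them only 8 mm wide posts stand under the pin.
- rest_seat (a point): Where the pin's origin lies when it rests in the sloping rest with its nose on the stop plate: 65 mm above the table, over the rest's origin.
- tensioner: Fixed belt tensioner: green casting, deck 170 (x) x 160 (y) mm, 60 mm above the table, the sprung tension wheel lying flat on it. A lower part on its -y side, 45 mm high, reaches to y = -195 mm and carries a dark sheave 90 mm across, up to 72 mm high, with an 80 mm high shaft. Origin: on the table under the wheel's axle.
- wheel (a joint): Angle of the tension wheel (rad) about its upright axle, counter-clockwise from above positive. 0: slack, on its stop, held there by a spring. 0.70: the eye is exactly over the lock hole. 0.82: second stop. The spring turns it back with 0.15 N m at 0, rising to 0.36 N m at 0.70 (7 N at the handle); let go there, it flies back at over 2.5 rad/s.
- wheel_axis (a point): Top of the wheel's hub on its axle, 98 mm above the table. Steel rim 132 mm across, its top 80 mm above the table.
- wheel_eye (a point): Centre of the upper mouth of the eye: an upright through hole 13.5 mm wide in a yellow block 28 x 28 x 28 mm on the wheel, 40 mm from the axle. The block's top (this point) is 92 mm above the table, its bottom 4 mm above the deck. A pin put in while the eye is away from the lock hole stands loosely with its tip on the deck, 32 mm below this point, and rides along with the wheel.
- wheel_handle (a point): Centre of the top of the wheel's upright black handle post, 140 mm above the table; 18 mm across, its lowest 55 mm below this point; 50 mm from the axle, opposite to the eye.
- lock_hole (a point): Centre of the mouth of the lock hole in the deck, 60 mm above the table: upright through hole 15 mm wide, rim chamfered, 40 mm from the axle on the casting's -x side. With the pin fully home its tip is 48 mm below this point and its red head sits on the yellow block. The drop of the pin shows that it is home.
- wrench: Bystander, loose on the table: leave it alone. Steel wrench lying flat. Origin: at its underside's middle.
- screwdriver: Bystander, loose on the table: leave it alone. Screwdriver lying flat. Origin: at its underside's middle.
- sheave: Bystander, loose on the table: leave it alone. Spare aluminium sheave 70 mm across, 20 mm high, lying flat. Origin: at its underside's middle.
- tin: Bystander, loose on the table: leave it alone. Blue tin 60 mm across, 60 mm high, standing. Origin: at its underside's middle.
- grease: Bystander, loose on the table: leave it alone. Amber jar 70 mm across, 60 mm high. Origin: at its underside's middle.
- mug: Bystander, loose on the table: leave it alone. White mug 80 mm across, 90 mm high. Origin: at its underside's middle.
- bearing: Bystander, loose on the table: leave it alone. Steel bearing ring 52 mm across, 15 mm high, lying flat. Origin: at its underside's middle.
There are look-alikes about, which are no part of the job. Several things have the shape of the pin; the one meant has the colours described above.

How it is judged:
On the way, in this order (a step that is already met when the one before it is completed fails the run):
1. the pin lies in the sloping rest (its origin within 8 mm of the seat, its slope within 0.15 rad of 45 degrees), out of the fingers (distance between pin and rest_seat below 0.008 m and angle between pin's own x axis and vertical between 0.635 and 0.935 rad and contact force between the fingers and pin below 0.1 N), for 0.2 s.
2. the pin stands upright in the wheel's eye, its tip at least 12 mm below the top of the yellow block (horizontal distance between pin_tip and wheel_eye below 0.006 m and z of pin_tip in the frame of wheel_eye below -0.012 m and angle between pin's own x axis and vertical below 0.2 rad), for 0.1 s.
At the end, for the whole second after the job is handed in: The pin stands upright (within 0.12 rad) through the wheel's eye and in the lock hole, its tip within 6 mm of the hole's axis and at least 44 mm below its mouth, so that its head is within about 4 mm of the yellow block; the wheel is held by it between 0.58 and 0.82 rad; all is at rest and released (horizontal distance between pin_tip and lock_hole below 0.006 m and z of pin_tip in the frame of lock_hole below -0.044 m and angle between pin's own x axis and vertical below 0.12 rad and horizontal distance between pin_head and wheel_eye below 0.012 m and value of joint wheel between 0.58 and 0.82 rad and linear speed of pin below 0.02 m/s and velocity of joint wheel between -0.1 and 0.1 rad/s); the robot touches nothing.
It fails at once if the wheel snaps back (faster than 2.5 rad/s, below 0.55 rad) (velocity of joint wheel below -2.5 rad/s and value of joint wheel below 0.55 rad).
It fails at once if a bystander is moved by more than 30 mm (distance of any of wrench, screwdriver, sheave, tin, grease, mug, bearing from where it was at the start of the episode above 0.03 m).
It also fails if it takes over 72 s, if anything falls off the work surface, if the arm or the gripper's body presses on something with over 40 N, if the wrist force passes 120 N, or if a joint passes its speed limit or range.

ROBOT

A 6-joint arm with a two-finger parallel gripper is mounted at the origin on the work surface. World frame = base frame: x ahead of the robot, y to its left, z up, the work surface at z = 0. Lengths are in m, angles in rad, forces in N, time in s.
With the tool pointing down it reaches from about 0.3 to 0.875 m from the base axis. Payload 6.4 kg.
Tool frame: the origin (TCP) lies midway between the tips of the shut fingers; the grasp point (between the pads) lies 19 mm behind it (ctrl.pinch_z is the distance from the TCP to the grasp point, in m); z points along the fingers, y is the line along which they close (so a half turn about z gives the same grasp; the last joint's range is limited). The gripper opens to 85 mm and grips with 20 to 120 N. Pads are 22 mm wide; open, the fingers measure 114 mm over their backs; the gripper's body (76 mm by 85 mm) begins 54 mm behind the grasp point. The pads swing forward as they close: fully open they stand 13 mm farther back than shut.
Start: joints at [0.899, 0.181, 1.607, -0, 1.354, -0.206], TCP at [0.258, 0.514, 0.231] pointing down, gripper open.
Joint ranges: [-2.99, 2.99], [-0.89, 2.07], [0.3, 2.58], [-1.14, 4.28], [0, 2.63], [-3.12, 3.12]. Speed limits (rad/s): [2.57, 2.57, 3.01, 3.14, 3.14, 3.14].

INTERFACE

Orientations are given as a unit quaternion [w, x, y, z].
In Python, from bench import ctrl gives the robot as it stands.
- The arm moves only by the tool apply_moves, never from a script. Its argument "moves" is a list of rows, each an object with "jaw": the opening, from 0 (shut) to 1 (fully open); "offset": the shift along the tool's x, y, z in mm, a list of three; "rot": the turn, a rotation vector about the tool's x, y, z in degrees, a list of three. In form: [{"jaw": jaw, "offset": [dx, dy, dz], "rot": [ax, ay, az]}, ...]. A call has exactly 5 rows; each row shifts and turns the commanded pose from where the row before left it, along the tool's axes as they then stand; what a row does not reach is not made up. A row lasts 1/8 s, in which the tool goes at most 62.5 mm and 10.7 degrees, less where a joint would pass 70% of its speed; a pose out of reach is approached as far as the arm can. A call is refused whole if a number of a shift passes 62.5 or a number of a turn 10.7, either way. A call with a gripper value outside its range is refused whole. The fingers move at their own pace and stop on an object; the grip force is fixed at half the most. Time passes only in rows, so rows that do not move let the fingers close, or fill a call up. It gives the time, the measured TCP pose, the force, the opening and the grip force at its end, in the units of the state.
- ctrl.get_obs(): the state, without advancing time (a new reading comes with each control period).
- ctrl.camera(name): name is "scene" or "top" or "wrist"; returns (picture, depth): 480x640x3 uint8, red, green, blue; 480x640 float32, m along the optical axis (not along the pixel's ray), 0 where there is no reading.
- ctrl.camera_params(name): a dict with "K" (3x3 intrinsics, pixels), "dist" ([k1, k2, p1, p2, k3] as OpenCV has them; the pictures are not rectified), "cam_to_world" (4x4, takes a point from camera to world coordinates); the wrist camera has in their place "mount" (4x4, takes a point from camera to tool coordinates, whose origin is the TCP and whose axes are the flange's). Camera axes: x right, y down, z forward; pixel columns grow to the right and rows downward; lengths in m; the calibration is good to about 2 mm. A picture is of the moment at which its call begins: read the wrist's pose just before it. camera_params takes no time and is no camera call.
- ctrl.hand_in(): hands the job in; it is judged then, once.
Trained networks look in the newest picture that a camera, given by its name, has taken for a name from the list of things; names that differ only in an ending like _2 or _b are one class to them, and where a whole thing is asked for, a point or a joint stands for the part that bears it (a point fixed in the world has none). Each returns a list of dicts, best first, with "score" (0 to 1); they miss things now and then, are a little off and sometimes report something else, mostly with a low value. They report only what shows in the picture. A call takes as long as a camera call. They do not tell look-alikes from the thing itself.
- ctrl.outline_of(camera, target): "region" (480x640 bool, what is visible of it) and "position" ([column, row] in pixels, amid what is visible of it).
The state is a dict: "time_s": time; "q": joint angles; "dq": joint speeds; "joint_efforts": joint torques, N m; "eef_pos": TCP position; "eef_rot": TCP orientation; "wrist_force": force on the tool from outside, world axes, zero at the start; "torque": the same for the moment, N m; "opening": opening from 0.0 (shut) to 1.0 (fully open); "grasp_force": force on a finger pad.
Only numpy, scipy, OpenCV 4.12 (cv2) and the standard library are available. Lean on these libraries where they do the work, as an engineer would, in place of code of your own. Each camera call takes 0.05 s, during which the arm holds its last target. There are 200 camera calls.

## Working session

There is one attempt and no reset: what is moved stays moved. The work goes in short steps, Python scripts to look and compute and a tool call to move; the robot and the scene stay as the last step left them, time stands still between calls to the robot, and variables do not carry over. Pictures are saved under pics/ and viewed, at most 10 in all, crops included, and the job is handed in when it is done.

Besides the shell and the picture viewer there is one more tool, called as name(argument=value, ...) on one line, values as JSON. apply_moves: Moves the arm, as the interface text tells. Its arguments: {"type":"object","properties":{"moves":{"type":"array"}},"required":["moves"]}

```bash
ls; mkdir -p pics; python3 - <<'E'
from bench import ctrl
import cv2,numpy as np
o=ctrl.get_obs();print(o['time_s'],o['eef_pos'],o['eef_rot'],o['opening'],ctrl.pinch_z)
ims=[]
for n in("scene","top"):
    p,d=ctrl.camera(n);np.savez(f'{n}.npz',p=p,d=d,**{k:v for k,v in ctrl.camera_params(n).items()})
    cv2.imwrite(f'pics/{n}0.png',p[:,:,::-1]);print(n,ctrl.camera_params(n))
print(ctrl.camera_params('wrist'))
E
```

```text
pics
0.0 [0.25787831 0.5133156  0.23036404] [-3.87983061e-04  2.30812040e-01  9.72997952e-01 -7.98200417e-04] 0.9961133931180026 0.0187
scene {'K': array([[515.0120048 ,   0.        , 315.56056241],
       [  0.        , 515.0120048 , 229.05459224],
       [  0.        ,   0.        ,   1.        ]]), 'dist': array([0.00703724, 0.        , 0.        , 0.        , 0.        ]), 'cam_to_world': array([[-0.78371126,  0.41682859, -0.46048952,  1.14238883],
       [ 0.62106825,  0.53593974, -0.57187658,  0.8146622 ],
       [ 0.00842013, -0.73418153, -0.67890101,  1.01508979],
       [ 0.        ,  0.        ,  0.        ,  1.        ]])}
top {'K': array([[588.14575865,   0.        , 319.17176813],
       [  0.        , 588.14575865, 243.66710201],
       [  0.        ,   0.        ,   1.        ]]), 'dist': array([-0.00440674,  0.        ,  0.        ,  0.        ,  0.        ]), 'cam_to_world': array([[-0.01373245, -0.9916571 ,  0.12817023,  0.36111599],
       [-0.99985313,  0.01230395, -0.01193051,  0.03231177],
       [ 0.01025398, -0.12831524, -0.99168042,  1.28350668],
       [ 0.        ,  0.        ,  0.        ,  1.        ]])}
{'K': array([[359.66864693,   0.        , 319.18687112],
       [  0.        , 359.66864693, 242.27387642],
       [  0.        ,   0.        ,   1.        ]]), 'dist': array([-0.03141826,  0.        ,  0.        ,  0.        ,  0.        ]), 'mount': array([[-6.29860239e-04, -9.53980335e-01, -2.99868512e-01,
         7.66504391e-02],
       [ 9.99999723e-01, -4.81594806e-04, -5.68342736e-04,
         6.35408199e-04],
       [ 3.97772676e-04, -2.99868786e-01,  9.53980373e-01,
        -1.43426584e-01],
       [ 0.00000000e+00,  0.00000000e+00,  0.00000000e+00,
         1.00000000e+00]])}
```

View pics/top0.png

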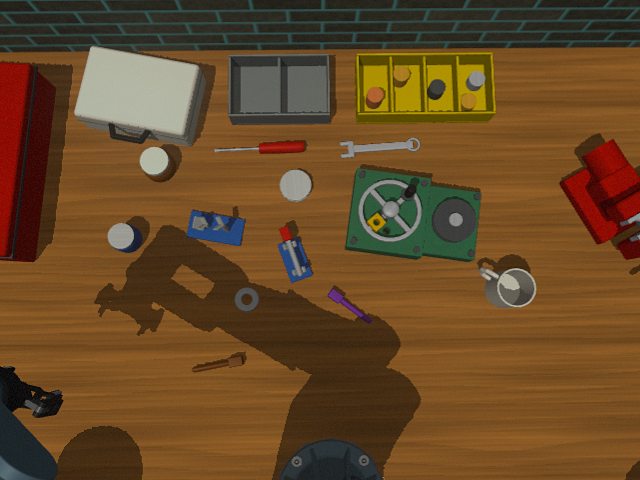

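View pics/scene0.png

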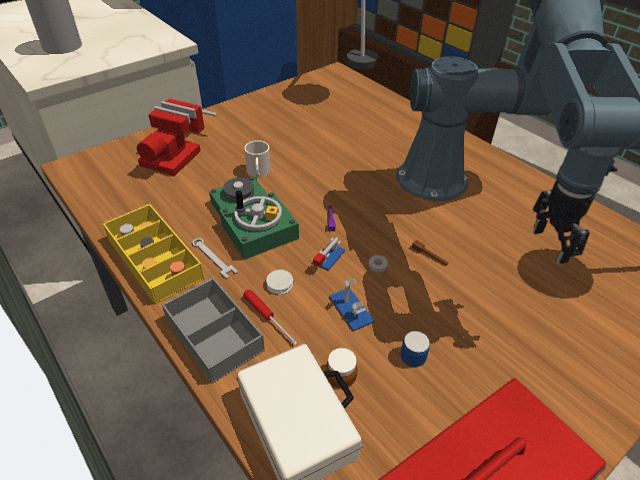

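```bash
cat > h.py <<'E'
from bench import ctrl
import numpy as np,cv2
from scipy.spatial.transform import Rotation as R
def T_tool(o):
    T=np.eye(4);q=o['eef_rot'];T[:3,:3]=R.from_quat([q[1],q[2],q[3],q[0]]).as_matrix();T[:3,3]=o['eef_pos'];return T
def snap(n):
    o=ctrl.get_obs();p,d=ctrl.camera(n);c=ctrl.camera_params(n)
    M=c['cam_to_world'] if n!='wrist' else T_tool(o)@c['mount']
    return p,d,c['K'],c['dist'],M
def cloud(s):
    p,d,K,D,M=s
    v,u=np.mgrid[:480,:640]
    n=cv2.undistortPoints(np.stack([u,v],-1).reshape(-1,1,2).astype(float),K,D).reshape(480,640,2)
    P=np.dstack([n*d[...,None],d]);W=P@M[:3,:3].T+M[:3,3];W[d==0]=np.nan
    return W
def ray_z(s,uv,z):
    p,d,K,D,M=s
    n=cv2.undistortPoints(np.array(uv,float).reshape(-1,1,2),K,D).reshape(-1,2)
    r=np.c_[n,np.ones(len(n))]@M[:3,:3].T
    return M[:3,3]+r*((z-M[2,3])/r[:,2])[:,None]
E
python3 - <<'E'
from h import *
for cam in("top","scene"):
    s=snap(cam);W=cloud(s)
    for t in("pin","cradle","rest","tensioner","wheel_eye","wheel_handle","wheel_axis","lock_hole"):
        for r in ctrl.outline_of(cam,t)[:4]:
            w=W[r['region']];print(cam,t,round(r['score'],2),np.round(r['position']),r['region'].sum(),np.round(np.nanmedian(w,0),3), np.round(np.nanpercentile(w[:,2],98),3), np.median(s[0][r['region']],0))
E
```

```text
top pin 0.93 [224. 366.] 396 [0.271 0.224 0.014] 0.024 [91.5 55.  22. ]
top pin 0.64 [291. 243.] 348 [0.519 0.079 0.046] 0.054 [137.   90.5  91. ]
top cradle 0.88 [295. 263.] 726 [0.491 0.069 0.008] 0.044 [ 38.  70. 121.]
top rest 0.88 [214. 225.] 1521 [0.561 0.242 0.009] 0.086 [ 38.  71. 122.]
top tensioner 0.58 [408. 219.] 10092 [ 0.571 -0.174  0.06 ] 0.098 [47. 89. 60.]
top wheel_eye 0.77 [390. 211.] 1773 [ 0.583 -0.128  0.081] 0.139 [136. 133. 126.]
top wheel_eye 0.73 [294. 181.] 808 [0.654 0.068 0.02 ] 0.025 [156. 156. 147.]
top wheel_handle 0.81 [390. 210.] 1886 [ 0.582 -0.131  0.08 ] 0.139 [133. 131. 121.]
top wheel_axis 0.67 [390. 213.] 1652 [ 0.584 -0.13   0.081] 0.139 [138. 136. 129.]
top lock_hole 0.78 [410. 217.] 10019 [ 0.57  -0.174  0.06 ] 0.098 [47. 89. 60.]
top lock_hole 0.2 [296. 184.] 864 [0.655 0.066 0.02 ] 0.025 [156. 156. 147.]
scene pin 0.72 [324. 252.] 186 [0.537 0.086 0.044] 0.051 [171.  40.  36.]
scene pin 0.67 [424. 253.] 242 [0.277 0.221 0.01 ] 0.022 [85.  52.5 30. ]
scene cradle 0.74 [331. 257.] 355 [0.49  0.082 0.007] 0.041 [ 51.  91. 146.]
scene rest 0.87 [348. 309.] 959 [0.573 0.251 0.007] 0.082 [ 50.  90. 144.]
scene tensioner 0.91 [251. 221.] 4512 [ 0.604 -0.122  0.059] 0.1 [65. 80. 70.]
scene tensioner 0.48 [257. 213.] 1241 [ 0.594 -0.123  0.078] 0.131 [106. 101.  82.]
scene tensioner 0.44 [262. 308.] 487 [0.747 0.122 0.018] 0.027 [164.  37.  32.]
scene tensioner 0.28 [415. 350.] 819 [0.557 0.441 0.055] 0.061 [109. 103. 114.]
scene wheel_eye 0.6 [260. 210.] 1135 [ 0.592 -0.122  0.078] 0.135 [108. 101.  84.]
scene wheel_handle 0.87 [255. 212.] 1091 [ 0.596 -0.121  0.078] 0.135 [108. 101.  85.]
scene wheel_axis 0.96 [256. 213.] 1186 [ 0.596 -0.122  0.078] 0.135 [106.  100.   82.5]
scene lock_hole 0.8 [251. 214.] 4654 [ 0.604 -0.125  0.058] 0.099 [66. 80. 70.]
```

```bash
python3 - <<'E'
from h import *
for cam in("top","scene"):
    s=snap(cam);W=cloud(s);p=s[0];hsv=cv2.cvtColor(p,cv2.COLOR_RGB2HSV)
    H,S,V=[hsv[...,i].astype(int) for i in range(3)]
    def box(m,nm):
        w=W[m&~np.isnan(W[...,0])];r=cv2.minAreaRect((w[:,:2]*1000).astype(np.float32))
        print(cam,nm,len(w),'med',np.round(np.median(w,0),4),'rect',np.round(r[0],1),np.round(r[1],1),round(r[2],1),'z98',np.round(np.percentile(w[:,2],98),3))
    X,Y,Z=W[...,0],W[...,1],W[...,2]
    near=lambda x,y,r:np.hypot(X-x,Y-y)<r
    blue=(H>95)&(H<125)&(S>120)
    box(near(.565,.243,.09)&blue&(abs(Z-.008)<.008),'restplate')
    box(near(.565,.243,.09)&~blue&(Z>.02)&(Z<.12),'restparts')
    m=near(.565,.243,.09)&~blue&(Z>.02)
    for lo in np.arange(.02,.1,.01):
        k=m&(Z>lo)&(Z<lo+.01)
        if k.sum()>5: print('  z',round(lo,2),k.sum(),np.round(np.median(W[k],0),3))
    box(near(.505,.075,.08)&blue&(abs(Z-.008)<.008),'cradleplate')
    red=((H<8)|(H>172))&(S>150)
    box(near(.53,.085,.06)&red&(Z>.02),'head')
    box(near(.53,.085,.06)&red&(Z>.046),'headtop')
    k=near(.505,.075,.06)&~blue&~red&(Z>.03);box(k,'shank+V')
    yel=(H>18)&(H<32)&(S>150)
    box(near(.58,-.13,.08)&yel&(Z>.07),'eye'); box(near(.58,-.13,.08)&yel&(Z>.087),'eyetop')
    box(near(.58,-.13,.1)&(Z>.133)&(Z<.15),'handletop')
    box(near(.58,-.13,.03)&(Z>.094)&(Z<.102)&~yel,'hubtop')
    box(near(.58,-.13,.09)&(Z>.074)&(Z<.085)&(S<60),'rim')
    grn=(H>50)&(H<90)&(S>60)
    box(near(.58,-.13,.14)&grn&(abs(Z-.06)<.006),'deck')
c=cv2.resize(cv2.imread('pics/top0.png')[150:320,170:500],None,fx=2.4,fy=2.4,interpolation=cv2.INTER_CUBIC);cv2.imwrite('pics/topcrop.png',c)
E
```

```text
top restplate 1097 med [0.5574 0.238  0.0079] rect [564.7 244.1] [119.5  59.8] 79.3 z98 0.013
top restparts 283 med [0.5655 0.2622 0.0447] rect [566.3 250.1] [74.  28.7] 79.7 z98 0.09
  z 0.02 16 [0.561 0.24  0.024]
  z 0.03 69 [0.57  0.274 0.037]
  z 0.04 100 [0.569 0.269 0.044]
  z 0.05 9 [0.558 0.259 0.051]
  z 0.06 7 [0.558 0.216 0.066]
  z 0.07 16 [0.562 0.225 0.077]
  z 0.08 62 [0.561 0.225 0.085]
top cradleplate 531 med [0.4903 0.0682 0.0079] rect [492.   70.8] [88.5 47.9] 19.5 z98 0.013
top head 129 med [0.544  0.0895 0.0498] rect [543.9  89. ] [29.9 19. ] 20.0 z98 0.054
top headtop 119 med [0.5443 0.0893 0.0502] rect [544.   89.1] [29.6 18.9] 20.7 z98 0.054
top shank+V 306 med [0.4929 0.071  0.0433] rect [504.6  74.7] [105.5  28.9] 19.2 z98 0.05
top eye 187 med [ 0.5584 -0.0998  0.0914] rect [ 559.1 -100.2] [28.  28.6] 40.7 z98 0.096
top eyetop 158 med [ 0.5592 -0.0999  0.0918] rect [ 559.2 -100.1] [27.8 28.6] 40.7 z98 0.097
top handletop 66 med [ 0.6186 -0.1676  0.1398] rect [ 618.5 -168.3] [17.1 16.3] 64.9 z98 0.144
top hubtop 167 med [ 0.5845 -0.1302  0.0975] rect [ 585.7
[... 862 characters left out ...]
t [548.8  90.5] [32.  20.9] 19.1 z98 0.052
scene shank+V 142 med [0.4934 0.0719 0.0415] rect [501.6  73.2] [89.8 30.2] 22.2 z98 0.048
scene eye 128 med [ 0.5668 -0.0977  0.0877] rect [ 587.8 -122.4] [33.1 95.8] 47.3 z98 0.094
scene eyetop 67 med [ 0.5626 -0.1001  0.0901] rect [ 587.6 -122.9] [31.7 95.7] 45.8 z98 0.095
scene handletop 27 med [ 0.623  -0.1656  0.1379] rect [ 623.  -165.4] [15.3 14.7] 78.4 z98 0.141
scene hubtop 55 med [ 0.5896 -0.128   0.0965] rect [ 590.2 -129.2] [25.1 26.3] 42.0 z98 0.102
scene rim 479 med [ 0.6011 -0.1243  0.0782] rect [ 587.5 -128.2] [133.5 127.6] 23.1 z98 0.084
scene deck 1210 med [ 0.6197 -0.1018  0.0585] rect [ 586.7 -146.6] [202.6 171.9] 81.3 z98 0.063
```

View pics/topcrop.png

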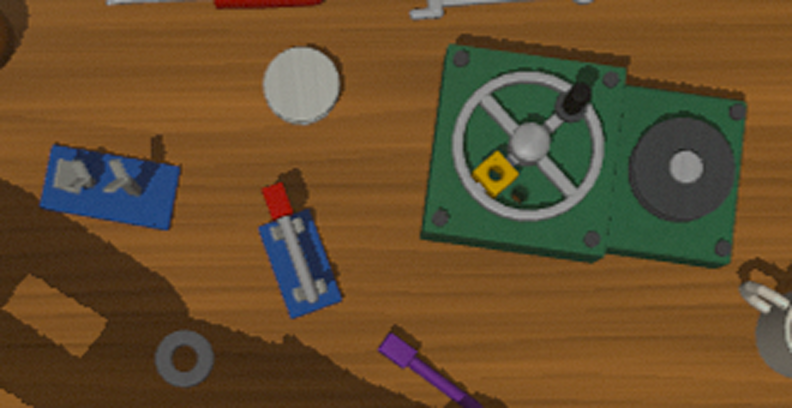

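```bash
cat >> h.py <<'E'
def rotm(z,x):
    z=np.array(z,float);z/=np.linalg.norm(z);x=np.array(x,float);x-=z*(x@z);x/=np.linalg.norm(x)
    return np.c_[x,np.cross(z,x),z]
def plan(pos,Rt,n,jaw,start=None):
    """pos of TCP (m); prints n rows; returns final commanded pose"""
    T=T_tool(ctrl.get_obs()) if start is None else start
    p0=T[:3,3]*1000;R0=R.from_matrix(T[:3,:3]);p=p0.copy();Rc=R0;Rt=R.from_matrix(Rt)
    rv=(R0.inv()*Rt).as_rotvec();pt=np.array(pos)*1000
    print('dist',round(np.linalg.norm(pt-p0),1),'ang',round(np.degrees(np.linalg.norm(rv)),1))
    for i in range(1,n+1):
        off=np.round((Rc.inv().apply(p0+(pt-p0)*i/n-p))*2)/2
        w=np.round(np.degrees((Rc.inv()*(R0*R.from_rotvec(rv*i/n))).as_rotvec()),1)
        print('{"jaw":%s,"offset":%s,"rot":%s},'%(jaw,(off+0.).tolist(),(w+0.).tolist()))
        if max(abs(off))>62.5 or max(abs(w))>10.7: print('TOO BIG')
        p=p+Rc.apply(off);Rc=Rc*R.from_rotvec(np.radians(w))
    E=np.eye(4);E[:3,:3]=Rc.as_matrix();E[:3,3]=p/1000;return E
PIN=np.array([.4922,.0706,.040]);PA=np.radians(19.8);PC=np.array([np.cos(PA),np.sin(PA),0])
RA=np.radians(-100.7);RX=np.array([np.cos(RA),np.sin(RA),0]);SEAT=np.array([.5647,.2441,.065])
Z=np.array([0,0,1.]);U=(RX+Z)/2**.5
EYE=np.array([.5592,-.1001,.092]);AX=np.array([.5855,-.1299,.098]);HAN=np.array([.6185,-.1681,.14]);LOCK=np.array([.546,-.1239,.06])
E
python3 - <<'E'
from h import *
plan(PIN+[0,0,.11],rotm(-Z,-PC),10,1.0)
E
```

```text
dist 507.7 ang 46.5
{"jaw":1.0,"offset":[-41.0, -29.0, 8.0],"rot":[0.0, 0.0, -4.6]},
{"jaw":1.0,"offset":[-38.0, -32.5, 8.5],"rot":[0.0, 0.0, -4.7]},
{"jaw":1.0,"offset":[-35.5, -35.0, 8.0],"rot":[0.0, 0.0, -4.6]},
{"jaw":1.0,"offset":[-33.0, -38.0, 8.0],"rot":[0.0, 0.0, -4.7]},
{"jaw":1.0,"offset":[-29.0, -41.0, 8.0],"rot":[0.0, 0.0, -4.6]},
{"jaw":1.0,"offset":[-26.5, -42.5, 8.5],"rot":[0.0, 0.0, -4.7]},
{"jaw":1.0,"offset":[-22.0, -45.0, 8.0],"rot":[0.0, 0.0, -4.6]},
{"jaw":1.0,"offset":[-19.0, -46.5, 8.0],"rot":[0.0, 0.0, -4.7]},
{"jaw":1.0,"offset":[-15.0, -47.5, 8.0],"rot":[0.0, 0.0, -4.6]},
{"jaw":1.0,"offset":[-11.0, -49.0, 8.5],"rot":[0.0, 0.0, -4.7]},
```

apply_moves(moves=[{"jaw": 1.0, "offset": [-41.0, -29.0, 8.0], "rot": [0, 0, -4.6]}, {"jaw": 1.0, "offset": [-38.0, -32.5, 8.5], "rot": [0, 0, -4.7]}, {"jaw": 1.0, "offset": [-35.5, -35.0, 8.0], "rot": [0, 0, -4.6]}, {"jaw": 1.0, "offset": [-33.0, -38.0, 8.0], "rot": [0, 0, -4.7]}, {"jaw": 1.0, "offset": [-29.0, -41.0, 8.0], "rot": [0, 0, -4.6]}])

```text
time_s: 1.72
eef_pos: [0.3756, 0.2906, 0.1908]
eef_rot: [0.0, 0.029, 1.0, 0.0]
wrist_force: [0.3, -0.1, -0.1]
opening: 0.996
grasp_force: 0.0
```

apply_moves(moves=[{"jaw": 1.0, "offset": [-26.5, -42.5, 8.5], "rot": [0, 0, -4.7]}, {"jaw": 1.0, "offset": [-22.0, -45.0, 8.0], "rot": [0, 0, -4.6]}, {"jaw": 1.0, "offset": [-19.0, -46.5, 8.0], "rot": [0, 0, -4.7]}, {"jaw": 1.0, "offset": [-15.0, -47.5, 8.0], "rot": [0, 0, -4.6]}, {"jaw": 1.0, "offset": [-11.0, -49.0, 8.5], "rot": [0, 0, -4.7]}])

```text
time_s: 2.35
eef_pos: [0.493, 0.0691, 0.1499]
eef_rot: [0.0, -0.173, 0.985, -0.0]
wrist_force: [1.4, 0.2, 0.6]
opening: 1.0
grasp_force: 0.0
```

```bash
python3 - <<'E'
from h import *
o=ctrl.get_obs();print(o['time_s'],np.round(o['eef_pos'],4),np.round(o['q'],3),np.round(np.array(o['wrist_force']),2))
s=snap('wrist');W=cloud(s);p=s[0];cv2.imwrite('pics/w1.png',p[:,:,::-1])
hsv=cv2.cvtColor(p,cv2.COLOR_RGB2HSV).astype(int);H,S=hsv[...,0],hsv[...,1]
d=np.hypot(W[...,0]-.505,W[...,1]-.075)
red=((H<8)|(H>172))&(S>150)&(d<.08)&(W[...,2]>.044)
w=W[red];r=cv2.minAreaRect((w[:,:2]*1000).astype(np.float32));print('head',len(w),r,np.median(w,0))
k=(d<.08)&(W[...,2]>.043)&(W[...,2]<.05)&~red
w=W[k];print('shank',len(w),np.median(w,0),cv2.minAreaRect((w[:,:2]*1000).astype(np.float32)))
E
```

```text
2.35 [0.493  0.0691 0.1499] [-0.1    0.1    1.874  0.     1.166 -2.019] [1.36 0.23 0.57]
head 945 ((517.8487548828125, 75.85456848144531), (88.02471160888672, 21.86826515197754), 26.956323623657227) [0.54209991 0.08845205 0.05067402]
shank 1813 [0.49049753 0.07052842 0.04565898] ((506.1751403808594, 75.86013793945312), (109.72230529785156, 27.446128845214844), 19.76824951171875)
```

View pics/w1.png

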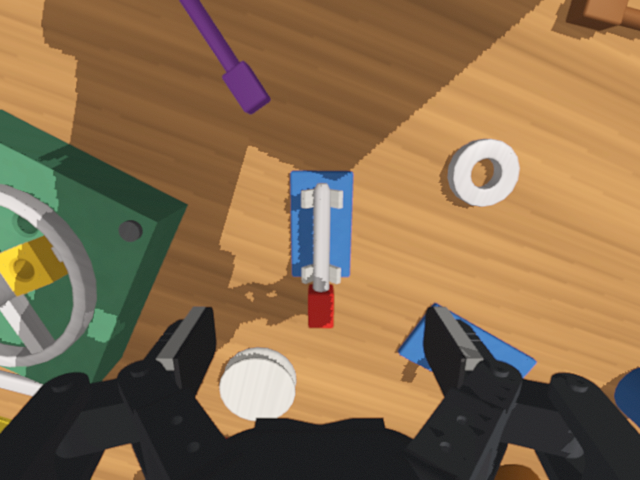

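apply_moves(moves=[{"jaw": 0.7, "offset": [1.0, 1.5, 45.0], "rot": [0, 0, 0]}, {"jaw": 0.5, "offset": [0, 0, 45.0], "rot": [0, 0, 0]}, {"jaw": 0.5, "offset": [0, 0, 30.0], "rot": [0, 0, 0]}, {"jaw": 0.5, "offset": [0, 0, 9.5], "rot": [0, 0, 0]}, {"jaw": 0.0, "offset": [0, 0, 0], "rot": [0, 0, 0]}])

```text
time_s: 3.02
eef_pos: [0.4908, 0.0719, 0.0204]
eef_rot: [-0.0, -0.172, 0.985, 0.0]
wrist_force: [0.9, 0.2, -0.1]
opening: 0.299
grasp_force: 0.0
```

apply_moves(moves=[{"jaw": 0.0, "offset": [0, 0, 0], "rot": [0, 0, 0]}, {"jaw": 0.0, "offset": [0, 0, 0], "rot": [0, 0, 0]}, {"jaw": 0.0, "offset": [0, 0, 0], "rot": [0, 0, 0]}, {"jaw": 0.0, "offset": [0, 0, 0], "rot": [0, 0, 0]}, {"jaw": 0.0, "offset": [0, 0, 0], "rot": [0, 0, 0]}])

```text
time_s: 3.65
eef_pos: [0.4928, 0.071, 0.0221]
eef_rot: [0.002, -0.172, 0.985, -0.001]
wrist_force: [2.5, -5.3, 4.9]
opening: 0.121
grasp_force: 58.9
```

```bash
python3 - <<'E'
from h import *
T=T_tool(ctrl.get_obs())
E1=plan(T[:3,3]+[0,0,.12],T[:3,:3],2,0.0)
tz=RX-Z;tz/=np.linalg.norm(tz)
Rt=rotm(tz,-U)
E=plan(SEAT-tz*.09+tz*.0187,Rt,13,0.0,E1)
E
grep -n x /dev/null
```

```text
dist 120.0 ang 0.0
{"jaw":0.0,"offset":[0.0, 0.0, -60.0],"rot":[0.0, 0.0, 0.0]},
{"jaw":0.0,"offset":[-0.5, -0.5, -60.0],"rot":[0.0, 0.0, 0.0]},
dist 238.6 ang 125.3
{"jaw":0.0,"offset":[-11.5, 14.0, 2.0],"rot":[3.6, -2.0, 8.7]},
{"jaw":0.0,"offset":[-9.5, 16.0, 1.5],"rot":[3.6, -2.1, 8.7]},
{"jaw":0.0,"offset":[-7.0, 17.0, 1.0],"rot":[3.6, -2.0, 8.7]},
{"jaw":0.0,"offset":[-4.0, 17.5, -0.5],"rot":[3.7, -2.1, 8.7]},
{"jaw":0.0,"offset":[-1.5, 18.5, -1.0],"rot":[3.6, -2.0, 8.7]},
{"jaw":0.0,"offset":[1.5, 18.0, -2.5],"rot":[3.6, -2.0, 8.7]},
{"jaw":0.0,"offset":[3.5, 17.5, -3.5],"rot":[3.6, -2.1, 8.7]},
{"jaw":0.0,"offset":[6.5, 16.5, -5.0],"rot":[3.6, -2.0, 8.7]},
{"jaw":0.0,"offset":[8.5, 15.0, -6.0],"rot":[3.6, -2.1, 8.7]},
{"jaw":0.0,"offset":[10.5, 13.5, -7.5],"rot":[3.7, -2.0, 8.7]},
{"jaw":0.0,"offset":[12.0, 11.0, -8.5],"rot":[3.6, -2.0, 8.7]},
{"jaw":0.0,"offset":[13.5, 8.5, -9.5],"rot":[3.6, -2.1, 8.7]},
{"jaw":0.0,"offset":[13.5, 5.5, -10.5],"rot":[3.6, -2.0, 8.7]},
```

apply_moves(moves=[{"jaw": 0.0, "offset": [0, 0, -60], "rot": [0, 0, 0]}, {"jaw": 0.0, "offset": [0, 0, -60], "rot": [0, 0, 0]}, {"jaw": 0.0, "offset": [-11.5, 14, 2], "rot": [3.6, -2.0, 8.7]}, {"jaw": 0.0, "offset": [-9.5, 16, 1.5], "rot": [3.6, -2.1, 8.7]}, {"jaw": 0.0, "offset": [-7, 17, 1], "rot": [3.6, -2.0, 8.7]}])

```text
time_s: 4.28
eef_pos: [0.5096, 0.1242, 0.1348]
eef_rot: [0.069, 0.058, 0.992, -0.083]
wrist_force: [-0.1, -0.5, -0.8]
opening: 0.115
grasp_force: 58.9
```

apply_moves(moves=[{"jaw": 0.0, "offset": [-4, 17.5, -0.5], "rot": [3.7, -2.1, 8.7]}, {"jaw": 0.0, "offset": [-1.5, 18.5, -1], "rot": [3.6, -2.0, 8.7]}, {"jaw": 0.0, "offset": [1.5, 18, -2.5], "rot": [3.6, -2.0, 8.7]}, {"jaw": 0.0, "offset": [3.5, 17.5, -3.5], "rot": [3.6, -2.1, 8.7]}, {"jaw": 0.0, "offset": [6.5, 16.5, -5], "rot": [3.6, -2.0, 8.7]}])

```text
time_s: 4.9
eef_pos: [0.54, 0.2098, 0.1245]
eef_rot: [0.17, 0.421, 0.866, -0.207]
wrist_force: [0.9, 0.9, -1.8]
opening: 0.116
grasp_force: 58.9
```

```bash
python3 - <<'E'
from h import *
o=ctrl.get_obs();print(o['time_s'],o['eef_pos'],np.round(o['q'],3),o['opening'],o['grasp_force'])
tz=RX-Z;tz/=np.linalg.norm(tz)
plan(SEAT-tz*.09+tz*.0187,rotm(tz,-U),5,0.0)
E
```

```text
4.9 [0.53998277 0.20982387 0.12448111] [ 0.446  0.455  1.587 -0.557  1.274 -0.006] 0.11587071076300075 58.878868790343404
dist 90.9 ang 48.2
{"jaw":0.0,"offset":[8.0, 15.0, -6.0],"rot":[3.6, -2.1, 8.7]},
{"jaw":0.0,"offset":[10.0, 13.5, -7.5],"rot":[3.6, -2.0, 8.7]},
{"jaw":0.0,"offset":[11.0, 11.5, -8.5],"rot":[3.5, -2.1, 8.7]},
{"jaw":0.0,"offset":[13.0, 9.0, -9.5],"rot":[3.6, -2.1, 8.7]},
{"jaw":0.0,"offset":[13.5, 6.5, -10.5],"rot":[3.6, -2.0, 8.7]},
```

apply_moves(moves=[{"jaw": 0.0, "offset": [8, 15, -6], "rot": [3.6, -2.1, 8.7]}, {"jaw": 0.0, "offset": [10, 13.5, -7.5], "rot": [3.6, -2.0, 8.7]}, {"jaw": 0.0, "offset": [11, 11.5, -8.5], "rot": [3.5, -2.1, 8.7]}, {"jaw": 0.0, "offset": [13, 9, -9.5], "rot": [3.6, -2.1, 8.7]}, {"jaw": 0.0, "offset": [13.5, 6.5, -10.5], "rot": [3.6, -2.0, 8.7]}])

```text
time_s: 5.52
eef_pos: [0.5737, 0.2943, 0.115]
eef_rot: [0.244, 0.711, 0.59, -0.295]
wrist_force: [1.0, -0.3, -1.2]
opening: 0.115
grasp_force: 58.9
```

```bash
python3 - <<'E'
from h import *
o=ctrl.get_obs();print(o['time_s'],o['eef_pos'],np.round(o['q'],3),o['wrist_force'])
tz=RX-Z;tz/=np.linalg.norm(tz)
plan(SEAT-tz*.09+tz*.0187,rotm(tz,-U),1,0.0)
s=snap('wrist');cv2.imwrite('pics/w2.png',s[0][:,:,::-1]);W=cloud(s)
hsv=cv2.cvtColor(s[0],cv2.COLOR_RGB2HSV).astype(int);H,S=hsv[...,0],hsv[...,1]
blue=(H>95)&(H<125)&(S>120)
near=np.hypot(W[...,0]-.565,W[...,1]-.244)<.085
w=W[near&blue&(W[...,2]<.014)];print('plate',len(w),cv2.minAreaRect((w[:,:2]*1000).astype(np.float32)),np.median(w[:,2]))
E
```

```text
5.525 [0.57367583 0.29425819 0.11503458] [ 0.55   0.88   1.03  -0.565  1.785  0.774] [ 1.01093878 -0.28257217 -1.15001907]
dist 0.8 ang 0.1
{"jaw":0.0,"offset":[-0.5, 0.5, 0.0],"rot":[0.0, 0.0, 0.1]},
plate 7482 ((564.8436889648438, 246.09144592285156), (117.8970718383789, 58.6098747253418), 79.26468658447266) 0.00888942416808186
```

View pics/w2.png

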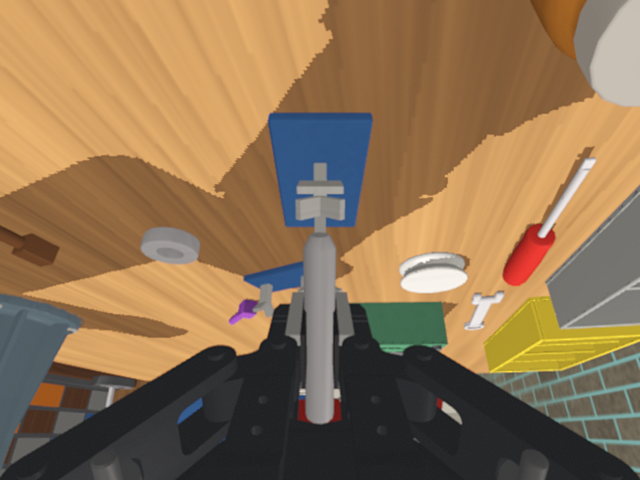

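apply_moves(moves=[{"jaw": 0.0, "offset": [-2, 0.5, 35], "rot": [0, 0, 0]}, {"jaw": 0.0, "offset": [0, 0, 30], "rot": [0, 0, 0]}, {"jaw": 0.0, "offset": [0, 0, 15], "rot": [0, 0, 0]}, {"jaw": 0.0, "offset": [0, 0, 6], "rot": [0, 0, 0]}, {"jaw": 0.0, "offset": [0, 0, 0], "rot": [0, 0, 0]}])

```text
time_s: 6.2
eef_pos: [0.5634, 0.2325, 0.0567]
eef_rot: [0.244, 0.71, 0.592, -0.294]
wrist_force: [-1.8, 0.7, -0.2]
opening: 0.114
grasp_force: 59.0
```

apply_moves(moves=[{"jaw": 0.0, "offset": [0, 0, 1.5], "rot": [0, 0, 0]}, {"jaw": 0.0, "offset": [0, 0, 1], "rot": [0, 0, 0]}, {"jaw": 0.0, "offset": [0, 0, 0], "rot": [0, 0, 0]}, {"jaw": 0.0, "offset": [0, 0, 0], "rot": [0, 0, 0]}, {"jaw": 0.0, "offset": [0, 0, 0], "rot": [0, 0, 0]}])

```text
time_s: 6.82
eef_pos: [0.5635, 0.2322, 0.0563]
eef_rot: [0.244, 0.71, 0.592, -0.293]
wrist_force: [-3.7, 8.7, 8.2]
opening: 0.119
grasp_force: 60.2
```

apply_moves(moves=[{"jaw": 0.2, "offset": [0, 0, 0], "rot": [0, 0, 0]}, {"jaw": 0.3, "offset": [0, 0, 0], "rot": [0, 0, 0]}, {"jaw": 0.4, "offset": [0, 0, 0], "rot": [0, 0, 0]}, {"jaw": 0.4, "offset": [0, 0, 0], "rot": [0, 0, 0]}, {"jaw": 0.4, "offset": [0, 0, 0], "rot": [0, 0, 0]}])

```text
time_s: 7.45
eef_pos: [0.5629, 0.2297, 0.0537]
eef_rot: [0.244, 0.71, 0.592, -0.295]
wrist_force: [0.0, -0.7, -0.5]
opening: 0.4
grasp_force: 0.0
```

```bash
python3 - <<'E'
from h import *
o=ctrl.get_obs();print(o['time_s'],o['eef_pos'],np.round(o['q'],3),o['wrist_force'])
s=snap('wrist');cv2.imwrite('pics/w3.png',s[0][:,:,::-1]);W=cloud(s)
ctrl.camera('scene')
E
```

```text
7.45 [0.5629254  0.22969739 0.05371592] [ 0.484  0.862  1.203 -0.588  1.621  0.804] [ 0.0075252  -0.65333314 -0.45326804]
```

View pics/w3.png

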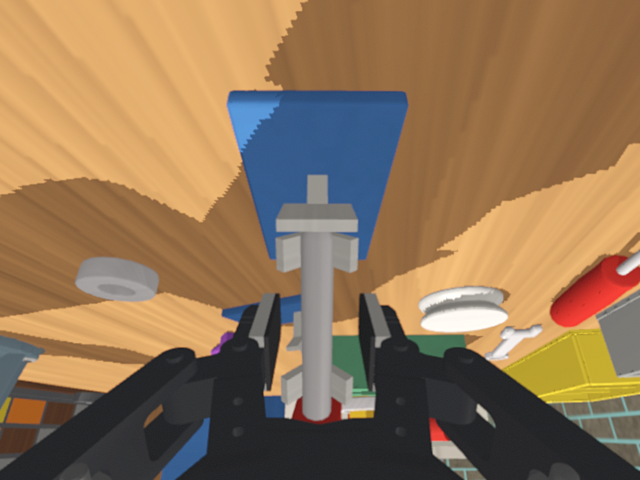

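```bash
python3 - <<'E'
from h import *
T=T_tool(ctrl.get_obs());n=-T[:3,2]
E=plan(T[:3,3]+n*.11,T[:3,:3],2,0.5)
E=plan([.565,.235,.25],rotm(-Z,-RX),5,0.8,E)
E=plan(SEAT+.133*U,rotm(-U,Z-RX),8,0.8,E)
E
```

```text
dist 110.0 ang 0.0
{"jaw":0.5,"offset":[0.0, 0.0, -55.0],"rot":[0.0, 0.0, 0.0]},
{"jaw":0.5,"offset":[0.0, 0.0, -55.0],"rot":[0.0, 0.0, 0.0]},
dist 138.7 ang 45.0
{"jaw":0.8,"offset":[-27.0, 0.0, -6.5],"rot":[0.0, 9.0, 0.1]},
{"jaw":0.8,"offset":[-25.5, 0.5, -10.5],"rot":[0.0, 9.0, 0.0]},
{"jaw":0.8,"offset":[-23.5, 0.0, -15.0],"rot":[0.0, 9.0, 0.1]},
{"jaw":0.8,"offset":[-21.0, 0.0, -18.0],"rot":[0.0, 9.0, 0.0]},
{"jaw":0.8,"offset":[-18.0, 0.5, -21.0],"rot":[0.0, 9.0, 0.1]},
dist 124.6 ang 45.0
{"jaw":0.8,"offset":[-10.5, -0.5, 11.5],"rot":[0.0, 5.6, 0.0]},
{"jaw":0.8,"offset":[-12.0, 0.0, 10.0],"rot":[0.0, 5.6, 0.0]},
{"jaw":0.8,"offset":[-12.5, -0.5, 9.0],"rot":[0.0, 5.7, 0.0]},
{"jaw":0.8,"offset":[-13.5, 0.0, 8.0],"rot":[0.0, 5.6, 0.0]},
{"jaw":0.8,"offset":[-14.5, -0.5, 6.5],"rot":[0.0, 5.6, 0.0]},
{"jaw":0.8,"offset":[-14.5, 0.0, 5.0],"rot":[0.0, 5.6, 0.0]},
{"jaw":0.8,"offset":[-15.0, -0.5, 3.5],"rot":[0.0, 5.6, 0.0]},
{"jaw":0.8,"offset":[-15.5, 0.0, 2.0],"rot":[0.0, 5.7, 0.0]},
```

apply_moves(moves=[{"jaw": 0.5, "offset": [0, 0, -55], "rot": [0, 0, 0]}, {"jaw": 0.5, "offset": [0, 0, -55], "rot": [0, 0, 0]}, {"jaw": 0.8, "offset": [-27, 0, -6.5], "rot": [0, 9, 0.1]}, {"jaw": 0.8, "offset": [-25.5, 0.5, -10.5], "rot": [0, 9, 0]}, {"jaw": 0.8, "offset": [-23.5, 0, -15], "rot": [0, 9, 0.1]}])

```text
time_s: 8.18
eef_pos: [0.5702, 0.2639, 0.204]
eef_rot: [0.098, 0.76, 0.631, -0.118]
wrist_force: [0.3, -0.7, 0.8]
opening: 0.799
grasp_force: 0.0
```

apply_moves(moves=[{"jaw": 0.8, "offset": [-21, 0, -18], "rot": [0, 9, 0]}, {"jaw": 0.8, "offset": [-18, 0.5, -21], "rot": [0, 9, 0.1]}, {"jaw": 0.8, "offset": [-10.5, -0.5, 11.5], "rot": [0, 5.6, 0]}, {"jaw": 0.8, "offset": [-12, 0, 10], "rot": [0, 5.6, 0]}, {"jaw": 0.8, "offset": [-12.5, -0.5, 9], "rot": [0, 5.7, 0]}])

```text
time_s: 8.8
eef_pos: [0.5582, 0.2034, 0.2165]
eef_rot: [-0.095, 0.761, 0.631, 0.115]
wrist_force: [-0.5, -0.1, 0.0]
opening: 0.802
grasp_force: 0.0
```

apply_moves(moves=[{"jaw": 0.8, "offset": [-13.5, 0, 8], "rot": [0, 5.6, 0]}, {"jaw": 0.8, "offset": [-14.5, -0.5, 6.5], "rot": [0, 5.6, 0]}, {"jaw": 0.8, "offset": [-14.5, 0, 5], "rot": [0, 5.6, 0]}, {"jaw": 0.8, "offset": [-15, -0.5, 3.5], "rot": [0, 5.6, 0]}, {"jaw": 0.8, "offset": [-15.5, 0, 2], "rot": [0, 5.7, 0]}])

```text
time_s: 9.43
eef_pos: [0.5474, 0.1514, 0.1593]
eef_rot: [-0.245, 0.711, 0.589, 0.296]
wrist_force: [0.3, 0.7, -0.2]
opening: 0.802
grasp_force: 0.0
```

```bash
python3 - <<'E'
from h import *
o=ctrl.get_obs();print(o['time_s'],o['eef_pos'],np.round(o['q'],3),o['wrist_force'])
plan(SEAT+.133*U,rotm(-U,Z-RX),1,0.8)
T=T_tool(o);Ti=np.linalg.inv(T)
for c in('wrist','scene','top'):
    s=snap(c);W=cloud(s)
    if c=='wrist':cv2.imwrite('pics/w4.png',s[0][:,:,::-1])
    hsv=cv2.cvtColor(s[0],cv2.COLOR_RGB2HSV).astype(int);H,S=hsv[...,0],hsv[...,1]
    m=((H<8)|(H>172))&(S>130)&(np.linalg.norm(W-(SEAT+.055*U),axis=-1)<.04)
    w=W[m]
    if len(w)<10: print(c,len(w));continue
    t=w@Ti[:3,:3].T+Ti[:3,3]
    print(c,len(w),'world med',np.round(np.median(w,0),4),'tool 2..98%',np.round(np.percentile(t,[2,50,98],axis=0)*1000,1).tolist())
E
```

```text
9.425 [0.54741758 0.15135722 0.15928444] [-0.373  0.259  1.89   0.812  1.291 -0.544] [ 0.29489083  0.69250401 -0.23309972]
dist 0.4 ang 0.2
{"jaw":0.8,"offset":[0.0, 0.0, 0.5],"rot":[0.1, -0.2, 0.0]},
wrist 1201 world med [0.557 0.203 0.115] tool 2..98% [[-4.7, -9.9, 65.0], [7.7, -0.6, 66.6], [14.3, 8.7, 91.4]]
scene 128 world med [0.5662 0.2138 0.1077] tool 2..98% [[-2.7, -7.3, 68.2], [10.7, 6.0, 81.4], [16.5, 13.6, 95.5]]
top 153 world med [0.5569 0.2083 0.1137] tool 2..98% [[-6.4, -10.7, 63.7], [11.0, -1.3, 70.2], [15.2, 8.0, 95.4]]
```

View pics/w4.png

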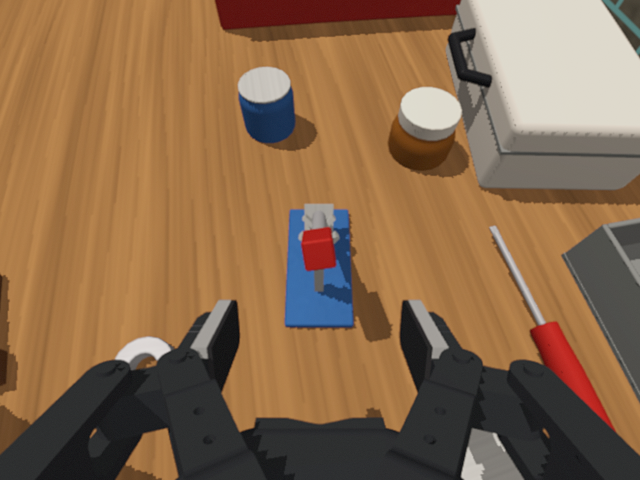

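apply_moves(moves=[{"jaw": 0.6, "offset": [4.5, -0.5, 20], "rot": [0, 0, 0]}, {"jaw": 0.6, "offset": [0, 0, 40], "rot": [0, 0, 0]}, {"jaw": 0.5, "offset": [0, 0, 25], "rot": [0, 0, 0]}, {"jaw": 0.5, "offset": [0, 0, 5.5], "rot": [0, 0, 0]}, {"jaw": 0.4, "offset": [0, 0, 0], "rot": [0, 0, 0]}])

```text
time_s: 10.2
eef_pos: [0.5592, 0.2192, 0.0988]
eef_rot: [-0.245, 0.711, 0.59, 0.295]
wrist_force: [0.2, -0.4, 0.4]
opening: 0.405
grasp_force: 0.0
```

apply_moves(moves=[{"jaw": 0.0, "offset": [0, 0, 0], "rot": [0, 0, 0]}, {"jaw": 0.0, "offset": [0, 0, 0], "rot": [0, 0, 0]}, {"jaw": 0.0, "offset": [0, 0, 0], "rot": [0, 0, 0]}, {"jaw": 0.0, "offset": [0, 0, 0], "rot": [0, 0, 0]}, {"jaw": 0.0, "offset": [0, 0, 0], "rot": [0, 0, 0]}])

```text
time_s: 10.82
eef_pos: [0.5598, 0.2178, 0.0992]
eef_rot: [-0.245, 0.711, 0.589, 0.295]
wrist_force: [-2.5, -1.1, 5.9]
opening: 0.22
grasp_force: 59.7
```

```bash
python3 - <<'E'
from h import *
T=T_tool(ctrl.get_obs())
E=plan(T[:3,3]+T[:3,0]*.055-T[:3,2]*.04,T[:3,:3],2,0.0)
E=plan([.56,.06,.225],rotm(-Z,-RX),8,0.0,E)
E=plan(EYE+[0,0,.115],rotm(-Z,-RX),5,0.0,E)
E
```

```text
dist 68.0 ang 0.0
{"jaw":0.0,"offset":[27.5, 0.0, -20.0],"rot":[0.0, 0.0, 0.0]},
{"jaw":0.0,"offset":[27.5, 0.0, -20.0],"rot":[0.0, 0.0, 0.0]},
dist 178.0 ang 45.1
{"jaw":0.0,"offset":[-9.5, 3.5, -20.0],"rot":[0.0, -5.6, 0.0]},
{"jaw":0.0,"offset":[-11.0, 4.0, -18.5],"rot":[0.0, -5.7, 0.0]},
{"jaw":0.0,"offset":[-13.5, 3.5, -17.5],"rot":[0.0, -5.6, 0.0]},
{"jaw":0.0,"offset":[-14.5, 4.0, -16.5],"rot":[0.0, -5.6, 0.0]},
{"jaw":0.0,"offset":[-16.5, 3.5, -14.5],"rot":[0.0, -5.7, 0.0]},
{"jaw":0.0,"offset":[-17.5, 3.5, -13.0],"rot":[0.0, -5.6, 0.0]},
{"jaw":0.0,"offset":[-19.0, 4.0, -11.5],"rot":[0.0, -5.7, 0.0]},
{"jaw":0.0,"offset":[-20.0, 3.5, -9.0],"rot":[0.0, -5.6, 0.0]},
dist 161.0 ang 0.0
{"jaw":0.0,"offset":[-31.5, 6.0, 3.5],"rot":[0.0, 0.0, 0.0]},
{"jaw":0.0,"offset":[-31.5, 5.5, 3.5],"rot":[0.0, 0.0, 0.0]},
{"jaw":0.0,"offset":[-31.5, 6.0, 3.5],"rot":[0.0, 0.0, 0.0]},
{"jaw":0.0,"offset":[-31.5, 6.0, 3.5],"rot":[0.0, 0.0, 0.0]},
{"jaw":0.0,"offset":[-31.5, 5.5, 4.0],"rot":[0.0, 0.0, 0.0]},
```

apply_moves(moves=[{"jaw": 0.0, "offset": [27.5, 0, -20], "rot": [0, 0, 0]}, {"jaw": 0.0, "offset": [27.5, 0, -20], "rot": [0, 0, 0]}, {"jaw": 0.0, "offset": [-9.5, 3.5, -20], "rot": [0, -5.6, 0]}, {"jaw": 0.0, "offset": [-11, 4, -18.5], "rot": [0, -5.7, 0]}, {"jaw": 0.0, "offset": [-13.5, 3.5, -17.5], "rot": [0, -5.6, 0]}])

```text
time_s: 11.45
eef_pos: [0.5607, 0.1641, 0.1874]
eef_rot: [-0.154, 0.748, 0.619, 0.186]
wrist_force: [0.2, -1.5, -1.5]
opening: 0.222
grasp_force: 59.3
```

apply_moves(moves=[{"jaw": 0.0, "offset": [-14.5, 4, -16.5], "rot": [0, -5.6, 0]}, {"jaw": 0.0, "offset": [-16.5, 3.5, -14.5], "rot": [0, -5.7, 0]}, {"jaw": 0.0, "offset": [-17.5, 3.5, -13], "rot": [0, -5.6, 0]}, {"jaw": 0.0, "offset": [-19, 4, -11.5], "rot": [0, -5.7, 0]}, {"jaw": 0.0, "offset": [-20, 3.5, -9], "rot": [0, -5.6, 0]}])

```text
time_s: 12.08
eef_pos: [0.5596, 0.0591, 0.2242]
eef_rot: [0.001, 0.77, 0.638, -0.002]
wrist_force: [0.5, -0.1, -1.4]
opening: 0.222
grasp_force: 59.3
```

apply_moves(moves=[{"jaw": 0.0, "offset": [-31.5, 6, 3.5], "rot": [0, 0, 0]}, {"jaw": 0.0, "offset": [-31.5, 5.5, 3.5], "rot": [0, 0, 0]}, {"jaw": 0.0, "offset": [-31.5, 6, 3.5], "rot": [0, 0, 0]}, {"jaw": 0.0, "offset": [-31.5, 6, 3.5], "rot": [0, 0, 0]}, {"jaw": 0.0, "offset": [-31.5, 5.5, 4], "rot": [0, 0, 0]}])

```text
time_s: 12.7
eef_pos: [0.5585, -0.1013, 0.2056]
eef_rot: [0.0, 0.77, 0.638, -0.001]
wrist_force: [0.8, -1.0, -1.3]
opening: 0.224
grasp_force: 59.3
```

```bash
python3 - <<'E'
from h import *
o=ctrl.get_obs();print(o['time_s'],o['eef_pos'],np.round(o['q'],3),o['wrist_force'],o['opening'])
plan(EYE+[0,0,.115],rotm(-Z,-RX),1,0.0)
for c in('wrist','scene','top'):
    s=snap(c);np.savez(f'{c}5.npz',p=s[0],d=s[1],M=s[4]);W=cloud(s)
    cv2.imwrite(f'pics/{c}5.png',s[0][:,:,::-1])
    hsv=cv2.cvtColor(s[0],cv2.COLOR_RGB2HSV).astype(int);H,S=hsv[...,0],hsv[...,1]
    n=np.hypot(W[...,0]-o['eef_pos'][0],W[...,1]-o['eef_pos'][1])<.035
    m=n&(H>18)&(H<32)&(S>150)&(W[...,2]>.086)
    w=W[m]
    if len(w): print(c,'eyetop',len(w),np.median(w,0),cv2.minAreaRect((w[:,:2]*1000).astype(np.float32)))
    for lo in(.105,.125,.145,.165):
        w=W[n&(W[...,2]>lo)&(W[...,2]<lo+.02)&(S<90)]
        if len(w): print(c,'shank',lo,len(w),np.round(np.median(w,0),4),np.round(np.percentile(w,[3,97],axis=0),4).tolist())
a=cv2.imread('pics/wrist5.png')[100:460,140:500];b=cv2.imread('pics/scene5.png')[130:250,200:320]
cv2.imwrite('pics/c5.png',np.hstack([a,cv2.resize(b,(360,360),interpolation=cv2.INTER_CUBIC)]))
E
```

```text
12.7 [ 0.55847164 -0.10129845  0.20563711] [-3.880e-01  1.890e-01  1.651e+00 -1.000e-03  1.302e+00 -2.000e-01] [ 0.8484311  -1.01914476 -1.30222103] 0.22422688063737473
dist 2.0 ang 0.1
{"jaw":0.0,"offset":[1.5, 0.5, -1.5],"rot":[0.0, 0.1, 0.0]},
wrist eyetop 1063 [ 0.56094687 -0.09792742  0.09276162] ((559.22607421875, -100.48770141601562), (28.60489273071289, 27.774234771728516), 40.971893310546875)
wrist shank 0.125 180 [ 0.5591 -0.0983  0.1359] [[0.5527, -0.1026, 0.1263], [0.5638, -0.0973, 0.1441]]
wrist shank 0.145 245 [ 0.5591 -0.0983  0.1557] [[0.5528, -0.1025, 0.1459], [0.5638, -0.0973, 0.1645]]
wrist shank 0.165 317 [ 0.5592 -0.0983  0.1756] [[0.5531, -0.1024, 0.1656], [0.5639, -0.0972, 0.1844]]
scene eyetop 76 [ 0.56280514 -0.09945203  0.09030571] ((563.7109375, -98.9587173461914), (31.524078369140625, 30.06534194946289), 50.30442428588867)
scene shank 0.105 7 [ 0.5619 -0.1046  0.1217] [[0.557, -0.1082, 0.1179], [0.5657, -0.1033, 0.1245]]
scene shank 0.125 24 [ 0.5635 -0.1033  0.1346] [[0.5582, -0.1067, 0.1262], [0.5669, -0.0999, 0.1434]]
scene shank 0.145 22 [ 0.5637 -0.1034  0.1551] [[0.5576, -0.1069, 0.1459], [0.5679, -0.1002, 0.1635]]
scene shank 0.165 28 [ 0.5637 -0.1019  0.1754] [[0.5586, -0.1067, 0.1667], [0.5688, -0.0979, 0.1839]]
top eyetop 91 [ 0.55915741 -0.0935707   0.09188839] ((558.7476196289062, -99.50057983398438), (27.717849731445312, 26.542999267578125), 40.92658996582031)
top shank 0.125 3 [ 0.5543 -0.1     0.1328] [[0.5538, -0.1009, 0.1325], [0.5557, -0.0991, 0.1406]]
```

View pics/c5.png

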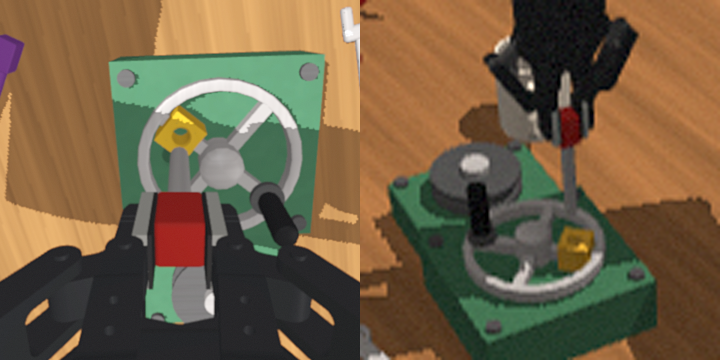

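apply_moves(moves=[{"jaw": 0.0, "offset": [3, 0.5, 0], "rot": [0, 0, 0]}, {"jaw": 0.0, "offset": [0, 0, 20], "rot": [0, 0, 0]}, {"jaw": 0.0, "offset": [0, 0, 9], "rot": [0, 0, 0]}, {"jaw": 0.0, "offset": [0, 0, 3], "rot": [0, 0, 0]}, {"jaw": 0.0, "offset": [0, 0, 2], "rot": [0, 0, 0]}])

```text
time_s: 13.48
eef_pos: [0.5601, -0.0971, 0.1727]
eef_rot: [0.0, 0.77, 0.638, -0.001]
wrist_force: [0.0, -1.6, -0.0]
opening: 0.216
grasp_force: 59.4
```

```bash
python3 - <<'E'
from h import *
o=ctrl.get_obs();print(o['time_s'],o['eef_pos'],o['wrist_force'],o['torque'])
s=snap('wrist');a=s[0][100:460,140:500,::-1];W=cloud(s)
hsv=cv2.cvtColor(s[0],cv2.COLOR_RGB2HSV).astype(int);H,S=hsv[...,0],hsv[...,1]
n=np.hypot(W[...,0]-o['eef_pos'][0],W[...,1]-o['eef_pos'][1])<.035
w=W[n&(H>18)&(H<32)&(S>150)&(W[...,2]>.086)];print('eye',len(w),cv2.minAreaRect((w[:,:2]*1000).astype(np.float32)))
w=W[n&(W[...,2]>.1)&(W[...,2]<.15)&(S<90)];print('shank',len(w),np.percentile(w,[3,50,97],axis=0).round(4).tolist())
b=snap('scene')[0][150:240,220:310,::-1]
cv2.imwrite('pics/c6.png',np.hstack([a,cv2.resize(b,(360,360),interpolation=cv2.INTER_CUBIC)]))
E
```

```text
13.475 [ 0.56009729 -0.09707516  0.17265842] [ 0.02128796 -1.5823198  -0.02600221] [-0.38718487  0.07611788 -0.01273484]
eye 1185 ((559.29296875, -100.3974380493164), (28.642379760742188, 28.090442657470703), 41.36756134033203)
shank 645 [[0.5546, -0.0981, 0.1016], [0.5607, -0.0943, 0.1293], [0.5654, -0.0932, 0.1492]]
```

View pics/c6.png

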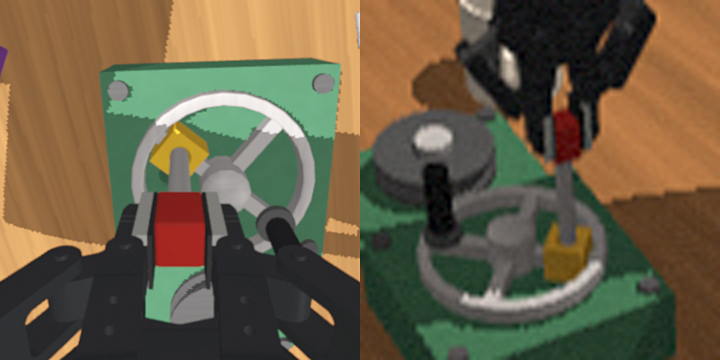

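apply_moves(moves=[{"jaw": 0.0, "offset": [-1, -0.5, 3], "rot": [0, 0, 0]}, {"jaw": 0.0, "offset": [0, 0, 4], "rot": [0, 0, 0]}, {"jaw": 0.0, "offset": [0, 0, 4], "rot": [0, 0, 0]}, {"jaw": 0.0, "offset": [0, 0, 4], "rot": [0, 0, 0]}, {"jaw": 0.0, "offset": [0, 0, 0], "rot": [0, 0, 0]}])

```text
time_s: 14.2
eef_pos: [0.559, -0.0981, 0.1567]
eef_rot: [-0.0, 0.77, 0.638, -0.001]
wrist_force: [0.9, -1.4, -3.2]
opening: 0.22
grasp_force: 59.2
```

apply_moves(moves=[{"jaw": 0.0, "offset": [0, 0, 4], "rot": [0, 0, 0]}, {"jaw": 0.0, "offset": [0, 0, 4], "rot": [0, 0, 0]}, {"jaw": 0.0, "offset": [0, 0, 1], "rot": [0, 0, 0]}, {"jaw": 0.0, "offset": [0, 0, 0], "rot": [0, 0, 0]}, {"jaw": 0.0, "offset": [0, 0, 0], "rot": [0, 0, 0]}])

```text
time_s: 14.82
eef_pos: [0.559, -0.098, 0.148]
eef_rot: [0.0, 0.77, 0.638, -0.001]
wrist_force: [1.1, -1.5, -1.4]
opening: 0.222
grasp_force: 59.3
```

apply_moves(moves=[{"jaw": 0.27, "offset": [0, 0, 0], "rot": [0, 0, 0]}, {"jaw": 0.32, "offset": [0, 0, 0], "rot": [0, 0, 0]}, {"jaw": 0.4, "offset": [0, 0, 0], "rot": [0, 0, 0]}, {"jaw": 0.5, "offset": [0, 0, 0], "rot": [0, 0, 0]}, {"jaw": 0.5, "offset": [0, 0, 0], "rot": [0, 0, 0]}])

```text
time_s: 15.45
eef_pos: [0.559, -0.098, 0.1481]
eef_rot: [-0.0, 0.77, 0.638, -0.001]
wrist_force: [0.7, 0.3, -0.2]
opening: 0.501
grasp_force: 0.0
```

```bash
python3 - <<'E'
from h import *
o=ctrl.get_obs();print(o['time_s'],o['eef_pos'],o['wrist_force'],o['torque'])
s=snap('wrist');a=s[0][100:460,140:500,::-1];W=cloud(s)
hsv=cv2.cvtColor(s[0],cv2.COLOR_RGB2HSV).astype(int);H,S=hsv[...,0],hsv[...,1]
n=np.hypot(W[...,0]-o['eef_pos'][0],W[...,1]-o['eef_pos'][1])<.035
w=W[n&((H<8)|(H>172))&(S>150)&(W[...,2]>.1)];print('head',len(w),np.percentile(w,[2,50,98],axis=0).round(4).tolist())
w=W[n&(H>18)&(H<32)&(S>150)&(W[...,2]>.086)];print('eye',len(w),cv2.minAreaRect((w[:,:2]*1000).astype(np.float32)))
w=W[n&(W[...,2]>.1)&(W[...,2]<.14)&(S<90)];print('shank',len(w),np.percentile(w,[3,50,97],axis=0).round(4).tolist())
E
```

```text
15.45 [ 0.55902766 -0.09796165  0.14810219] [ 0.67162304  0.25533377 -0.24313173] [ 0.02789401  0.04835438 -0.04146897]
head 3454 [[0.55, -0.1084, 0.1448], [0.5596, -0.0932, 0.1702], [0.5691, -0.0891, 0.1718]]
eye 1481 ((559.36181640625, -100.49708557128906), (28.613128662109375, 28.494150161743164), 41.06813049316406)
shank 508 [[0.5541, -0.0999, 0.1007], [0.5601, -0.0953, 0.1171], [0.5647, -0.0943, 0.132]]
```

```bash
python3 - <<'E'
from h import *
T=T_tool(ctrl.get_obs())
h=AX-HAN;h[2]=0
print(np.degrees(np.arctan2(h[1],h[0])),np.hypot(*h[:2]))
E=plan(T[:3,3]+[0,0,.06],T[:3,:3],1,0.5)
E=plan([HAN[0],HAN[1],.20],rotm(-Z,h),6,0.8,E)
E
```

```text
130.8228930310978 0.050480095087073705
dist 60.0 ang 0.0
{"jaw":0.5,"offset":[0.0, 0.0, -60.0],"rot":[0.0, 0.0, 0.0]},
dist 92.3 ang 51.5
{"jaw":0.8,"offset":[-9.5, 12.0, 1.5],"rot":[0.0, 0.0, -8.6]},
{"jaw":0.8,"offset":[-11.5, 10.0, 1.0],"rot":[0.0, 0.0, -8.6]},
{"jaw":0.8,"offset":[-12.5, 8.5, 1.5],"rot":[0.0, 0.0, -8.6]},
{"jaw":0.8,"offset":[-14.0, 6.5, 1.5],"rot":[0.0, 0.0, -8.6]},
{"jaw":0.8,"offset":[-15.0, 4.5, 1.5],"rot":[-0.1, 0.0, -8.5]},
{"jaw":0.8,"offset":[-15.0, 2.0, 1.0],"rot":[0.0, 0.0, -8.6]},
```

apply_moves(moves=[{"jaw": 0.5, "offset": [0, 0, -30], "rot": [0, 0, 0]}, {"jaw": 0.5, "offset": [0, 0, -32], "rot": [0, 0, 0]}, {"jaw": 0.8, "offset": [-9.5, 12, 1.5], "rot": [0, 0, -8.6]}, {"jaw": 0.8, "offset": [-11.5, 10, 1], "rot": [0, 0, -8.6]}, {"jaw": 0.8, "offset": [-12.5, 8.5, 1.5], "rot": [0, 0, -8.6]}])

```text
time_s: 16.12
eef_pos: [0.5888, -0.1332, 0.2062]
eef_rot: [-0.0, 0.606, 0.795, -0.001]
wrist_force: [-0.4, -0.0, -0.8]
opening: 0.804
grasp_force: 0.0
```

apply_moves(moves=[{"jaw": 0.8, "offset": [-14, 6.5, 1.5], "rot": [0, 0, -8.6]}, {"jaw": 0.8, "offset": [-15, 4.5, 1.5], "rot": [0, 0, -8.5]}, {"jaw": 0.8, "offset": [-15, 2, 1], "rot": [0, 0, -8.6]}, {"jaw": 0.8, "offset": [0, 0, 0], "rot": [0, 0, 0]}, {"jaw": 0.8, "offset": [0, 0, 0], "rot": [0, 0, 0]}])

```text
time_s: 16.75
eef_pos: [0.6179, -0.1678, 0.2019]
eef_rot: [-0.001, 0.418, 0.909, -0.0]
wrist_force: [-0.4, -0.3, -0.2]
opening: 0.803
grasp_force: 0.0
```

```bash
python3 - <<'E'
from h import *
o=ctrl.get_obs();print(o['time_s'],o['eef_pos'],np.round(o['q'],3))
h=AX-HAN;h[2]=0
s=snap('wrist');W=cloud(s)
hsv=cv2.cvtColor(s[0],cv2.COLOR_RGB2HSV).astype(int);H,S,V=[hsv[...,i] for i in range(3)]
Zc=W[...,2]
w=W[(np.hypot(W[...,0]-HAN[0],W[...,1]-HAN[1])<.025)&(abs(Zc-.14)<.005)]
c=HAN
if len(w): r=cv2.minAreaRect((w[:,:2]*1000).astype(np.float32));print('handle',len(w),r,np.median(w,0))
w=W[(np.hypot(W[...,0]-EYE[0],W[...,1]-EYE[1])<.03)&((H<8)|(H>172))&(S>150)&(Zc>.165)]
if len(w): print('headtop',cv2.minAreaRect((w[:,:2]*1000).astype(np.float32)),np.median(w,0))
cv2.imwrite('pics/w7.png',s[0][:,:,::-1])
plan([HAN[0],HAN[1],.103],rotm(-Z,h),3,0.6)
E
```

```text
16.75 [ 0.61793557 -0.16777331  0.20190201] [-4.500e-01  3.490e-01  1.459e+00 -1.000e-03  1.334e+00 -1.159e+00]
handle 642 ((618.3002319335938, -167.61790466308594), (17.34440040588379, 16.855545043945312), 15.575833320617676) [ 0.61773002 -0.16708789  0.14058279]
headtop ((558.9185791015625, -100.09591674804688), (19.683513641357422, 19.626815795898438), 79.92303466796875) [ 0.55877835 -0.0999977   0.17064057]
dist 99.0 ang 0.2
{"jaw":0.6,"offset":[-0.5, 0.0, 33.0],"rot":[0.0, 0.0, -0.1]},
{"jaw":0.6,"offset":[0.0, 0.0, 33.0],"rot":[0.0, 0.0, 0.0]},
{"jaw":0.6,"offset":[-0.5, 0.5, 33.0],"rot":[-0.1, 0.0, -0.1]},
```

View pics/w7.png

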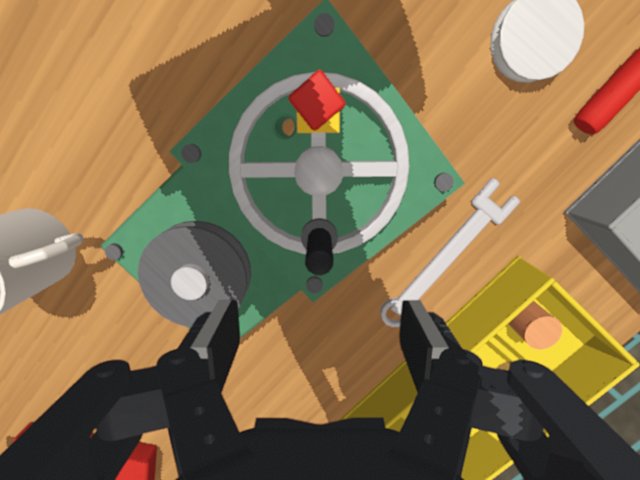

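apply_moves(moves=[{"jaw": 0.6, "offset": [0, 0, 33], "rot": [0, 0, 0]}, {"jaw": 0.6, "offset": [0, 0, 33], "rot": [0, 0, 0]}, {"jaw": 0.5, "offset": [0, 0, 32], "rot": [0, 0, 0]}, {"jaw": 0.4, "offset": [0, 0, 0], "rot": [0, 0, 0]}, {"jaw": 0.0, "offset": [0, 0, 0], "rot": [0, 0, 0]}])

```text
time_s: 17.42
eef_pos: [0.6188, -0.1683, 0.1055]
eef_rot: [0.0, 0.417, 0.909, -0.001]
wrist_force: [1.1, 2.7, -0.2]
opening: 0.204
grasp_force: 21.7
```

apply_moves(moves=[{"jaw": 0.0, "offset": [0, 0, 0], "rot": [0, 0, 0]}, {"jaw": 0.0, "offset": [0, 0, 0], "rot": [0, 0, 0]}, {"jaw": 0.0, "offset": [0, 0, 0], "rot": [0, 0, 0]}, {"jaw": 0.0, "offset": [0, 0, 0], "rot": [0, 0, 0]}, {"jaw": 0.0, "offset": [0, 0, 0], "rot": [0, 0, 0]}])

```text
time_s: 18.05
eef_pos: [0.6186, -0.1684, 0.1055]
eef_rot: [0.0, 0.416, 0.909, -0.001]
wrist_force: [-4.7, 0.4, 7.0]
opening: 0.194
grasp_force: 59.2
```

apply_moves(moves=[{"jaw": 0.0, "offset": [0.1, 3.5, 0], "rot": [0, 0, -4]}, {"jaw": 0.0, "offset": [0.1, 3.5, 0], "rot": [0, 0, -4]}, {"jaw": 0.0, "offset": [0.1, 3.5, 0], "rot": [0, 0, -4]}, {"jaw": 0.0, "offset": [0.1, 3.5, 0], "rot": [0, 0, -4]}, {"jaw": 0.0, "offset": [0.1, 3.5, 0], "rot": [0, 0, -4]}])

```text
time_s: 18.68
eef_pos: [0.6293, -0.155, 0.1055]
eef_rot: [-0.0, 0.251, 0.968, -0.001]
wrist_force: [-7.0, 1.0, 8.0]
opening: 0.192
grasp_force: 59.7
```

```bash
cat > chk.py <<'E'
from h import *
o=ctrl.get_obs();p=o['eef_pos'];d=p[:2]-AX[:2];a=np.arctan2(d[1],d[0])-np.arctan2(-.1679+.1299,.6184-.5855)
print(o['time_s'],p,'angle by tcp',a,'r',np.hypot(*d),o['wrist_force'],o['grasp_force'])
s=snap('wrist');W=cloud(s)
hsv=cv2.cvtColor(s[0],cv2.COLOR_RGB2HSV).astype(int);H,S=hsv[...,0],hsv[...,1]
w=W[(np.hypot(W[...,0]-AX[0],W[...,1]-AX[1])<.065)&((H<8)|(H>172))&(S>150)&(W[...,2]>.1)]
print('head',len(w),np.median(w,0),'z98',np.percentile(w[:,2],98))
t=w[w[:,2]>np.percentile(w[:,2],95)-.005]
c=np.array(cv2.minAreaRect((t[:,:2]*1000).astype(np.float32))[0])/1000;d=c-AX[:2]
print('top',c,'eye angle',np.arctan2(d[1],d[0])-np.arctan2(29.8,-26.3),'r',np.hypot(*d))
cv2.imwrite('pics/chk.png',s[0][:,:,::-1])
E
python3 chk.py
```

```text
18.675 [ 0.62928933 -0.15504889  0.10554798] angle by tcp 0.33588709074540213 r 0.050497247866882415 [-7.03063555  1.0084091   7.99060697] 59.732635617256165
head 10463 [ 0.54873615 -0.11623992  0.17047587] z98 0.17209313597826514
top [ 0.5481488  -0.11656093] eye angle 0.5046972849192524 r 0.03966160229804884
```

apply_moves(moves=[{"jaw": 0.0, "offset": [0.1, 3.5, 0], "rot": [0, 0, -4]}, {"jaw": 0.0, "offset": [0.1, 3.5, 0], "rot": [0, 0, -4]}, {"jaw": 0.0, "offset": [0.1, 3, 0], "rot": [0, 0, -3.4]}, {"jaw": 0.0, "offset": [0.1, 2, 0], "rot": [0, 0, -2.3]}, {"jaw": 0.0, "offset": [0.1, 2, 0], "rot": [0, 0, -2.3]}])

```text
time_s: 19.35
eef_pos: [0.6341, -0.1423, 0.1056]
eef_rot: [-0.0, 0.115, 0.993, -0.001]
wrist_force: [-7.0, -1.4, 7.4]
opening: 0.194
grasp_force: 59.7
```

```bash
python3 chk.py
```

```text
19.35 [ 0.63412719 -0.14234995  0.10557077] angle by tcp 0.6065623100006443 r 0.05019566944249848 [-6.98865047 -1.42357738  7.38503077] 59.72621977329254
head 10169 [ 0.54702268 -0.1268899   0.16992693] z98 0.1715069328128482
top [ 0.54672827 -0.12733475] eye angle 0.7816395153508409 r 0.03885649771000272
```

Not yet dropped (head top at 171 mm), wheel at about 0.61. I'll go on slowly.

apply_moves(moves=[{"jaw": 0.0, "offset": [0, 1, 0], "rot": [0, 0, -1.1]}, {"jaw": 0.0, "offset": [0, 1, 0], "rot": [0, 0, -1.1]}, {"jaw": 0.0, "offset": [0, 1, 0], "rot": [0, 0, -1.1]}, {"jaw": 0.0, "offset": [0, 1, 0], "rot": [0, 0, -1.1]}, {"jaw": 0.0, "offset": [0, 0, 0], "rot": [0, 0, 0]}])

```text
time_s: 20.02
eef_pos: [0.6348, -0.1386, 0.1055]
eef_rot: [-0.001, 0.077, 0.997, -0.001]
wrist_force: [-7.8, -1.2, 8.5]
opening: 0.196
grasp_force: 60.0
```

```bash
python3 chk.py
```

```text
20.025 [ 0.63482285 -0.13863173  0.10553475] angle by tcp 0.6819900836633362 r 0.05008978361039971 [-7.79261677 -1.23240037  8.51183971] 59.950109124183655
head 3702 [ 0.54560941 -0.12495821  0.12266835] z98 0.12409479781329875
top [ 0.54572296 -0.12509897] eye angle 0.7275884799984622 r 0.04006572975926706
```

apply_moves(moves=[{"jaw": 0.0, "offset": [0, -1, 0], "rot": [0, 0, 0.8]}, {"jaw": 0.0, "offset": [0, -1, 0], "rot": [0, 0, 0.8]}, {"jaw": 0.0, "offset": [0, -1, 0], "rot": [0, 0, 0.8]}, {"jaw": 0.0, "offset": [0, -0.5, 0], "rot": [0, 0, 0.5]}, {"jaw": 0.0, "offset": [0, 0, 0], "rot": [0, 0, 0]}])

```text
time_s: 20.7
eef_pos: [0.6343, -0.1414, 0.1055]
eef_rot: [-0.001, 0.102, 0.995, -0.0]
wrist_force: [-7.2, 1.8, 8.2]
opening: 0.192
grasp_force: 60.0
```

```bash
python3 chk.py
```

```text
20.7 [ 0.63431823 -0.141397    0.1055387 ] angle by tcp 0.6259151229063777 r 0.05015377383727254 [-7.18670832  1.83840093  8.19538477] 59.96708571910858
head 3687 [ 0.54603311 -0.12267936  0.12270514] z98 0.12411433233336547
top [ 0.54607623 -0.12267679] eye angle 0.6664961420591813 r 0.040080022434908165
```

apply_moves(moves=[{"jaw": 0.22, "offset": [0, 0, 0], "rot": [0, 0, 0]}, {"jaw": 0.3, "offset": [0, 0, 0], "rot": [0, 0, 0]}, {"jaw": 0.5, "offset": [0, 0, 0], "rot": [0, 0, 0]}, {"jaw": 0.6, "offset": [0, 0, 0], "rot": [0, 0, 0]}, {"jaw": 0.6, "offset": [0, 0, -10], "rot": [0, 0, 0]}])

```text
time_s: 21.38
eef_pos: [0.6338, -0.141, 0.1134]
eef_rot: [-0.001, 0.102, 0.995, -0.0]
wrist_force: [-0.3, 0.2, -0.5]
opening: 0.601
grasp_force: 0.0
```

apply_moves(moves=[{"jaw": 0.6, "offset": [0, 0, -30], "rot": [0, 0, 0]}, {"jaw": 0.6, "offset": [0, 0, -40], "rot": [0, 0, 0]}, {"jaw": 0.6, "offset": [0, 0, -30], "rot": [0, 0, 0]}, {"jaw": 0.6, "offset": [0, 0, 0], "rot": [0, 0, 0]}, {"jaw": 0.6, "offset": [0, 0, 0], "rot": [0, 0, 0]}])

```text
time_s: 22.0
eef_pos: [0.6342, -0.1411, 0.2134]
eef_rot: [-0.001, 0.102, 0.995, -0.0]
wrist_force: [0.0, 0.4, -0.5]
opening: 0.602
grasp_force: 0.0
```

```bash
python3 chk.py
```

```text
22.0 [ 0.63415662 -0.14109187  0.21341849] angle by tcp 0.631121831293388 r 0.04992719415118043 [ 0.03109923  0.38293527 -0.49658823] 0.0
head 978 [ 0.54621313 -0.12210715  0.12264683] z98 0.12417636799537929
top [ 0.5462774 -0.122259 ] eye angle 0.6553046973962839 r 0.039959940131924145
```

Pin is home (its head top is at 123 mm, as expected), the wheel is held at about 0.65 rad, and the gripper is clear.

```bash
python3 -c "
from bench import ctrl
print(ctrl.hand_in())"
```

```text
the job is handed in; nothing more can be done
None
```

I handed the job in at 22 s: the pin is fully home in the lock hole and holds the wheel at about 0.65 rad, with the gripper clear and no sign that any loose item was moved; the hand-in gave no verdict.

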